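# Torque the chute clamp bolt with the click wrench

### The job

Take the click wrench from its orange cradle, fit its socket fully down over the square brass clamp bolt at the foot of the brown cell chute, and turn it clockwise (seen from above) until the bolt goes tight and the wrench's handle clicks, that is, gives way against the socket. Stop at the click, do not force the handle on towards its end stop, and never lean hard on the bolt; then lay the wrench back in the cradle across both rests, the same way round as it was, and let go of it. Leave the other things on the bench where they are.

Things in the scene. Friction and masses are not known exactly. Their poses are not given: they have to be found in the camera images.
- wrench: Click wrench lying flat, 250 mm long, 0.28 to 0.45 kg. Origin: centre of the socket at the underside; z up. Round steel head, 60 mm across, 16 mm tall; in it a brass insert with a vertical square through-socket 26 mm wide, sides along the wrench's x and y while straight. Handle along -x, 22 mm wide, 22 tall, underside level with the head's, from 60 to 220 mm, black rubber from 115 mm.
- wrench_socket (a point): Centre of the square socket at the underside of the wrench head (same as the origin of wrench).
- wrench_grip (a point): Place to grip the wrench: middle of the handle's section, 142.5 mm behind the socket centre, 11 mm above the wrench's underside; the handle is 22 mm wide here. x along the handle towards the head, z up.
- click (a joint): Breakaway joint, about the socket's axis, rad: 0 at rest, positive when the handle has swung on clockwise (from above) past the socket insert. Held at 0 by a preloaded spring up to 1.0 N m (about 7 N sideways at the grip), then it gives way at nearly that load (1.1 N m at 0.25) up to its end stop at 0.34; springs back when eased. Over 0.08 has clicked; over 0.25 is forced.
- bolt_seat (a point): On the bolt's axis, on top of the foot block, 50 mm above the bench: the fully fitted wrench head's underside lies here. z up; x and y turn with the bolt, square to its faces. Brass head 24 mm square, 16 mm tall, with a 6 mm lead-in cone on top (top radius 7 mm). It turns easily (0.12 N m) clockwise for 0.4 to 0.8 rad, then is tight. The socket has 1 mm and up to 0.1 rad of play on it.
- bolt_corner (a point): Top of one corner of the square bolt head, 17 mm from its axis; turns with the bolt.
- station: Foot of the brown cell chute, fixed: aluminium block 90 x 100 mm, 50 mm tall, origin at bench level under the bolt's axis. x points from the bolt along the chute, away from the robot; the chute (150 mm wide, up to 115 mm tall) lies 75 to 335 mm along +x. The -x side is free for the handle.
- cradle: Wrench cradle, fixed: grey base 220 x 110 x 6 mm, origin under its centre. Two orange rests across it at x = -62.5 and +62.5 mm, 10 mm thick, tops 30 mm above the bench, with end lugs up to 48 mm, 56 mm apart inside. The wrench lies along x, head to +x, its origin near x = 142.5, y = 0, z = 30 mm, gripped midway between the rests.
- parts_tray: Blue open tray 200 x 110 x 34 mm, fixed on the side opposite the cradle; origin under its centre.
- alcohol_bottle: White plastic bottle, 60 mm across, 150 mm tall, standing loose; leave it alone. Origin at its underside's centre.
- water_bottle: Green water bottle, 66 mm across, 170 mm tall, standing loose; leave it alone. Origin at its underside's centre.
- spanner: Plain steel open-ended spanner lying loose on the bench; not the tool for this job; leave it alone. Origin at its underside's centre.
- cell_0: Blue battery cell, 18 mm across, 64 mm tall, standing loose; leave it alone. Origin at its underside's centre.
- cell_1: Another such standing cell; leave it alone. Origin at its underside's centre.
Mind the look-alikes: they are no part of the job. There is more than one size of the wrench; the job needs the largest.

How it is judged:
By the outcome, as a careful person would: the job done as asked, in the order asked, and still so for the second after the job is handed in, with the robot touching nothing.
It also fails if it takes over 72 s, if anything falls off the work surface, if the arm or the gripper's body presses on something with over 40 N, if the wrist force passes 120 N, or if a joint passes its speed limit or range.

### The arm

A 7-joint arm with a two-finger parallel gripper is mounted at the origin on the work surface. World frame = base frame: x ahead of the robot, y to its left, z up, the work surface at z = 0. Lengths are in m, angles in rad, forces in N, time in s.
With the tool pointing down it reaches from about 0.4 to 0.85 m from the base axis. Payload 6.9 kg.
Tool frame: the origin (TCP) lies at the very end of the fingers, on their centre line; the grasp point (between the pads) lies 19 mm behind it; z points along the fingers, y is the line along which they close (so a half turn about z gives the same grasp; the last joint's range is limited). The gripper opens to 85 mm and grips with 20 to 120 N. Pads are 22 mm wide; open, the fingers measure 114 mm over their backs; the gripper's body (76 mm by 85 mm) begins 54 mm behind the grasp point. The pads swing forward as they close: fully open they stand 13 mm farther back than shut.
Start: joints at [-1.123, 0.507, -0.238, 1.5, 0.126, 1.149, -0.155], TCP at [0.21, 0.589, 0.204] pointing down, gripper open.
Joint ranges: [-3.08, 3.08], [-0.24, 2.05], [-1.43, 1.35], [0, 2.5], [-1.52, 4.66], [0.17, 1.96], [-2.89, 2.89]. Speed limits (rad/s): [2.39, 2.39, 3.14, 3.14, 3.14, 3.14, 3.14].

### API

Orientations are given as a unit quaternion [w, x, y, z].
In Python, from plant import status, viewer, robot gives the robot as it stands. The module is installed in compiled form; this text tells all that it offers.
- The arm moves only by the tool send_rows, never from a script. Its argument "commands" is a list of rows, each a list of 7 numbers: the closure, from -1 (fully open) to 1 (shut), then the shift along the tool's x, y, z each as a share of 20 cm, from -1 to 1, then the turn, a rotation vector about the tool's x, y, z each as a share of 90 degrees, from -1 to 1. In form: [[hand, dx, dy, dz, wx, wy, wz], ...]. A call has 1 to 10 rows; each row is the pose to reach, as a shift and turn from the pose commanded when the call began, along the tool's axes at that moment; what a row does not reach only later rows make up. A row lasts 1/8 s, in which the tool goes at most 62.5 mm and 10.7 degrees, less where a joint would pass 70% of its speed; a pose out of reach is approached as far as the arm can. A call with a number of a shift or a turn outside -1 to 1 is refused whole. A call with a gripper value outside its range is refused whole. The fingers move at their own pace and stop on an object; "newtons" is the grip in N (left out, the last holds). Time passes only in rows, so rows that repeat a pose let the fingers close. It gives the time, the measured TCP pose, the force, the opening and the grip force at its end, in the units of the state.
- status.read_state(): the state, without advancing time (a new reading comes with each control period).
- viewer.read_camera(name): name is "scene" or "top"; returns the picture (384x512x3 uint8, red, green, blue); there is no depth.
- viewer.camera_model(name): a dict with "vertical_fov" (degrees; the focal length in pixels is half the picture's height over the tangent of half this angle, whatever the lens; pixels are square), "cx", "cy" (the principal point, pixels), "dist" ([k1, k2, p1, p2, k3] as OpenCV has them; the pictures are not rectified), "R" (3x3) and "t" (3): a world point X has camera coordinates R X + t. Camera axes: x right, y down, z forward; pixel columns grow to the right and rows downward; lengths in m; the calibration is good to about 2 mm. A picture is of the moment at which its call begins. camera_model takes no time and is no camera call.
- robot.close_job(): hands the job in; it is judged then, once.
The state is a dict: "time_s": time; "joints": joint angles; "qvel": joint speeds; "effort": joint torques, N m; "eef_pos": TCP position; "orientation": TCP orientation; "ft_force": force on the tool from outside, world axes, zero at the start; "moment": the same for the moment, N m; "gripper_width": finger opening in m; "grasp_force": force on a finger pad.
Only numpy, scipy, OpenCV 4.12 (cv2) and the standard library are available. Lean on these libraries where they do the work, as an engineer would, in place of code of your own. Each camera call takes 0.05 s, during which the arm holds its last target. There are 200 camera calls.

## Working session

There is one attempt and no reset: what is moved stays moved. The work goes in short steps, Python scripts to look and compute and a tool call to move; the robot and the scene stay as the last step left them, time stands still between calls to the robot, and variables do not carry over. Pictures are saved under pics/ and viewed, at most 13 in all, crops included, and the job is handed in when it is done.

Besides the shell and the picture viewer there is one more tool, called as name([rows], argument=value, ...), one row to a line, values as JSON. send_rows: Moves the arm, as the interface text tells. Shift numbers are shares of 20 cm and turn numbers shares of 90 degrees, none past 1 either way. Its arguments: {"type":"object","properties":{"commands":{"type":"array","items":{"type":"array","items":{"type":"number","minimum":-1,"maximum":1}}},"newtons":{"type":"number"}},"required":["commands"]}

```bash
mkdir -p pics
python3 - <<'E'
from plant import status, viewer
import cv2
s=status.read_state()
for k,v in s.items(): print(k,v)
for n in("scene","top"):
    im=viewer.read_camera(n); cv2.imwrite(f"pics/{n}0.png",im[:,:,::-1]); print(n,viewer.camera_model(n))
E
```

```text
time_s 0.0
joints [-1.12250717  0.50832834 -0.23752963  1.50112657  0.12570813  1.14889024
 -0.1547892 ]
qvel [-0.0005792  -0.00113294  0.00112848 -0.00098237 -0.00151153  0.00025391
 -0.00025576]
effort [ 1.64188987e-04 -6.20578265e+01 -2.18611479e+00 -2.49659908e+01
  1.30377832e-02  1.19037135e-02  1.09074836e-05]
eef_pos [0.20996336 0.58809982 0.20353794]
orientation [-1.31717261e-04  1.70539372e-01  9.85350469e-01 -8.71063778e-04]
ft_force [ 0.3530226   0.16384328 -1.4940543 ]
moment [-0.00706482  0.00523992  0.04454203]
grasp_force 0.0
gripper_width 0.08526662163074433
scene {'vertical_fov': 48.05275076434686, 'cx': 254.17447916359112, 'cy': 192.86917868391586, 'dist': array([-0.03460296,  0.        ,  0.        ,  0.        ,  0.        ]), 'R': array([[-0.19820359,  0.98008053, -0.01254948],
       [ 0.50715265,  0.09158929, -0.85697584],
       [-0.83875594, -0.17622019, -0.51520376]]), 't': array([ 0.11672672, -0.20071713,  1.7447469 ])}
top {'vertical_fov': 46.523588020619904, 'cx': 258.39462233830585, 'cy': 187.58085479665684, 'dist': array([-0.1514793,  0.       ,  0.       ,  0.       ,  0.       ]), 'R': array([[-0.00153777, -0.99993374, -0.01140853],
       [-0.98351703,  0.0035751 , -0.18078019],
       [ 0.180809  ,  0.01094249, -0.98345735]]), 't': array([0.00919052, 0.56502291, 1.68534855])}
```

View pics/scene0.png

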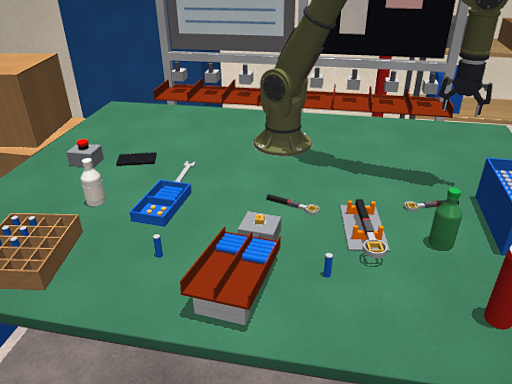

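View pics/top0.png

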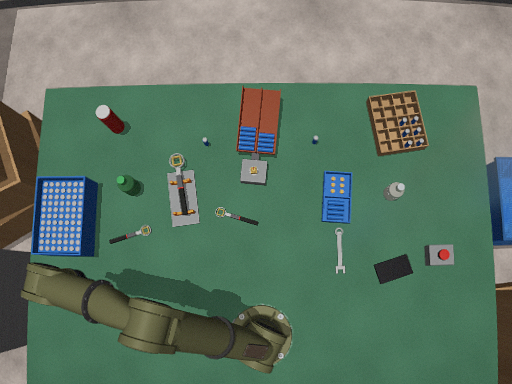

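The candidate wrenches in the top picture are the cradle one (183,190), a loose one at (130,235) and a loose one at (238,216). The cradle wrench is the longest and lies on the orange rests, so it fits. I'll confirm it in a crop and measure it along with the bolt.

```bash
cat > h.py <<'E'
import numpy as np, cv2
from plant import status, viewer
def K(m):
    f=192/np.tan(np.radians(m["vertical_fov"]/2)); return np.array([[f,0,m["cx"]],[0,f,m["cy"]],[0,0,1]])
def ray(n,uv):
    m=viewer.camera_model(n); p=cv2.undistortPoints(np.array(uv,float).reshape(-1,1,2),K(m),m["dist"]).reshape(-1,2)
    d=np.c_[p,np.ones(len(p))]@m["R"]; return -m["R"].T@m["t"],d
def plane(n,uv,z):
    c,d=ray(n,uv); return c+d*((z-c[2])/d[:,2])[:,None]
def proj(n,X):
    m=viewer.camera_model(n); return cv2.projectPoints(np.array(X,float).reshape(-1,3),cv2.Rodrigues(m["R"])[0],m["t"],K(m),m["dist"])[0].reshape(-1,2)
def blobs(im,box,lo,hi,amin=4):
    x0,y0,x1,y1=box; h=cv2.cvtColor(im[y0:y1,x0:x1],cv2.COLOR_RGB2HSV); mk=cv2.inRange(h,lo,hi)
    n,l,st,c=cv2.connectedComponentsWithStats(mk)
    return [(int(st[i,4]),(c[i]+[x0,y0]).round(2),st[i,:4]+[x0,y0,0,0]) for i in range(1,n) if st[i,4]>=amin],mk
E
python3 - <<'E'
from h import *
t=cv2.imread("pics/top0.png")[:,:,::-1]; s=cv2.imread("pics/scene0.png")[:,:,::-1]
a=cv2.resize(t[145:235,150:275],None,fx=4.8,fy=4.8,interpolation=cv2.INTER_CUBIC)   
b=cv2.resize(s[190:270,230:400],None,fx=600/170,fy=600/170,interpolation=cv2.INTER_CUBIC)
b=cv2.resize(s[195:265,235:395],None,fx=3.75,fy=2.4*0+2.25*0+3.75,interpolation=cv2.INTER_CUBIC)
out=np.zeros((600,800,3),np.uint8); a=cv2.resize(t[148:232,160:275],None,fx=4,fy=4,interpolation=cv2.INTER_CUBIC)
out[:a.shape[0],:a.shape[1]]=a; out[a.shape[0]:a.shape[0]+262,:600]=b[:262]
cv2.imwrite("pics/crop1.png",out[:,:,::-1])
for nm,im,boxes in (("top",t,{"cr":(160,150,205,230),"bolt":(240,155,270,185)}),("scene",s,{"cr":(335,195,395,260),"bolt":(235,208,285,240)})):
  for k,bx in boxes.items():
    print(nm,k,"orange",blobs(im,bx,(5,190,120),(18,255,255))[0])
    print(nm,k,"brass",blobs(im,bx,(15,60,90),(32,200,255))[0])
E
```

```text
top cr orange [(5, array([184.2, 181.8]), array([183, 181,   4,   2])), (4, array([174.5 , 182.75]), array([173, 182,   4,   2]))]
top cr brass [(64, array([176.25, 160.22]), array([171, 155,  11,  11])), (17, array([185.65, 179.82]), array([183, 178,   6,   5])), (15, array([173.  , 181.67]), array([170, 181,   7,   3])), (14, array([189.93, 210.71]), array([188, 209,   5,   4])), (5, array([173.8, 212.6]), array([173, 212,   3,   2])), (13, array([178.77, 212.85]), array([177, 212,   5,   3]))]
top bolt orange []
top bolt brass [(41, array([253.37, 170.07]), array([250, 167,   7,   7]))]
scene cr orange [(96, array([351.29, 208.57]), array([347, 201,  11,  13])), (71, array([370.44, 208.14]), array([365, 201,  10,  13])), (126, array([358.2 , 233.64]), array([352, 225,  15,  15])), (80, array([378.62, 233.  ]), array([374, 226,   9,  14]))]
scene cr brass [(4, array([349.5, 200. ]), array([348, 200,   4,   1])), (4, array([374.75, 202.5 ]), array([374, 201,   2,   4])), (4, array([382.75, 226.5 ]), array([382, 225,   2,   4])), (132, array([374.68, 245.45]), array([367, 241,  17,  11]))]
scene bolt orange [(5, array([259.2, 215.8]), array([258, 215,   3,   3])), (7, array([249., 235.]), array([247, 232,   5,   7]))]
scene bolt brass [(75, array([259.35, 218.67]), array([255, 214,  10,  11]))]
```

View pics/crop1.png

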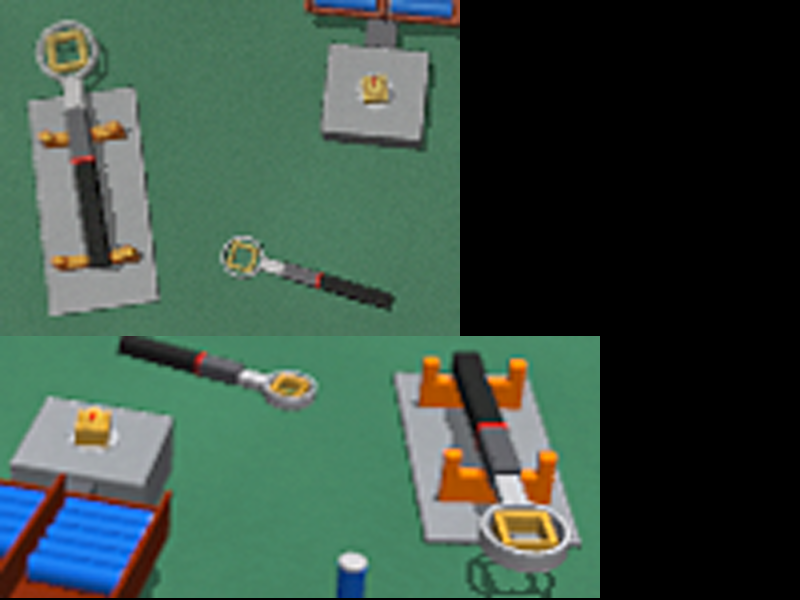

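The crop confirms it. The cradle wrench (head at top pixel (176,160)) is clearly larger than the loose ones, and the brass bolt with a red mark stands on the block at (253,170). Next I'll measure the angles.

Run:
```python
from h import *
t=cv2.imread("pics/top0.png")[:,:,::-1]; s=cv2.imread("pics/scene0.png")[:,:,::-1]
print("socket top",plane("top",[[176.25,160.22]],.046),"scene",plane("scene",[[374.68,245.45]],.046))
def mask(im,box,lo,hi):
    h=cv2.inRange(cv2.cvtColor(im,cv2.COLOR_RGB2HSV),lo,hi); m=np.zeros_like(h); x0,y0,x1,y1=box; m[y0:y1,x0:x1]=h[y0:y1,x0:x1]
    n,l,st,c=cv2.connectedComponentsWithStats(m); return l==1+np.argmax(st[1:,4])
for nm,im,bx in(("top",t,(174,180,195,220)),("scene",s,(350,192,385,235))):
    m=mask(im,bx,(0,0,0),(179,130,62)); v,u=np.nonzero(m); P=plane(nm,np.c_[u,v],.052)
    c=P.mean(0); w=np.linalg.svd(P-c)[2][0]; e=np.ptp((P-c)@w)
    print(nm,"rubber",len(u),c.round(4),"dir",np.degrees(np.arctan2(w[1],w[0])).round(1),"len",e.round(3))
# red band
for nm,im,bx in(("top",t,(174,180,195,200)),("scene",s,(350,205,385,235))):
    b=blobs(im,bx,(0,150,100),(4,255,255),2)[0]; b2=blobs(im,bx,(172,120,100),(179,255,255),2)[0]; print(nm,"red",[(x[0],x[1],plane(nm,[x[1]],.052)[0].round(4)) for x in b+b2])
# block and cradle base in top
m=mask(t,(235,153,275,190),(0,0,140),(179,40,255))
for nm,m,z in(("block",m,.05),("base",mask(t,(160,165,205,232),(0,0,120),(179,40,255)),.006)):
    cn=max(cv2.findContours(m.astype(np.uint8),0,1)[0],key=cv2.contourArea).reshape(-1,2); P=plane("top",cn,z)
    r=cv2.minAreaRect((P[:,:2]*1000).astype(np.float32)); print(nm,r)
big=lambda im,b,f:cv2.resize(im[b[1]:b[3],b[0]:b[2]],None,fx=f,fy=f,interpolation=cv2.INTER_CUBIC)
o=np.hstack([big(t,(244,160,264,180),20),big(s,(249,208,269,228),20)]); cv2.imwrite("pics/bolt.png",o[:,:,::-1])
print("bolt",plane("top",[[253.37,170.07]],[.066]),plane("scene",[[259.35,218.67]],.06))
```

```text
socket top [[0.67790827 0.33438776 0.046     ]] scene [[0.67778143 0.33190224 0.046     ]]
top rubber 139 [0.5116 0.3017 0.052 ] dir -169.6 len 0.103
scene rubber 132 [0.5182 0.2993 0.052 ] dir 7.6 len 0.095
top red [(7, array([180.43, 187.43]), array([0.5667, 0.3129, 0.052 ]))]
scene red [(10, array([365.5, 218.2]), array([0.5658, 0.3103, 0.052 ]))]
block ((633.7816772460938, 27.219730377197266), (96.58624267578125, 85.95055389404297), 83.96353149414062)
base ((549.2896118164062, 314.2557067871094), (249.85589599609375, 109.5228271484375), 7.830838680267334)
bolt [[0.6316362  0.02699081 0.066     ]] [[0.63215432 0.02397283 0.06      ]]
```

View pics/bolt.png

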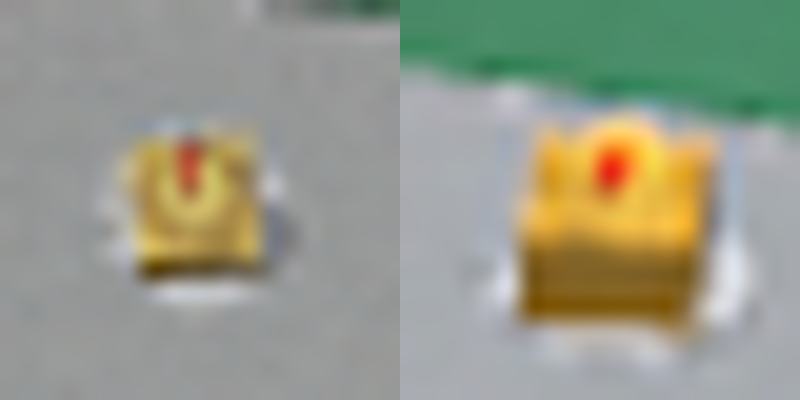

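```bash
cat >> h.py <<'E'
from scipy.spatial.transform import Rotation as Rn
def pose():
    s=status.read_state(); q=s["orientation"]; return np.array(s["eef_pos"]),Rn.from_quat(np.r_[q[1:],q[0]])
def tool(xd): # tool pointing down, tool x at world angle xd (deg)
    c,s=np.cos(np.radians(xd)),np.sin(np.radians(xd)); return Rn.from_matrix(np.array([[c,s,0],[s,-c,0],[0,0,-1.]]))
def move(p,xd,frm=None):
    P,Q=frm or pose(); d=Q.inv().apply(np.array(p)-P)/.2; w=(Q.inv()*tool(xd)).as_rotvec()/(np.pi/2)
    print("shift",d.round(4),"turn",w.round(4))
E
python3 - <<'E'
from h import *
for n in("top","scene"): print(n,ray(n,[[0,0]])[0].round(3))
f=lambda n,pts,z,o:plane(n,[((x+.5)/20-.5+o[0],(y+.5)/20-.5+o[1]) for x,y in pts],z)[:,:2].round(4)
T=(244,160);S=(249,208)
print("top sq",f("top",[(128,140),(258,135),(265,255),(140,262)],.063,T).tolist())
e=f("scene",[(525,238),(708,246)],.063,S); print("scene edge",e.tolist(), np.degrees(np.arctan2(*(e[1]-e[0])[::-1])))
e=f("scene",[(520,316),(695,326)],.05,S); print("scene bot edge",e.tolist(), np.degrees(np.arctan2(*(e[1]-e[0])[::-1])))
L=plane("scene",[[351.29,208.57],[370.44,208.14],[358.2,233.64],[378.62,233.0]],.036)[:,:2]
d=(L[2]+L[3]-L[0]-L[1])/2; print("lugs",L.round(4).tolist(),np.linalg.norm(d),np.degrees(np.arctan2(d[1],d[0])),L.mean(0))
print("loose wrench",plane("top",[[220,212],[258,222]],.01).round(3).tolist(),"bottle",plane("top",[[125,185]],.1).round(3))
move([.538,.3065,.12],190.7)
E
```

```text
top [ 0.251 -0.011  1.76 ]
scene [1.588 0.211 0.728]
top sq [[0.6465, 0.0405], [0.6474, 0.0152], [0.6235, 0.0138], [0.6222, 0.0381]]
scene edge [[0.6325, 0.0667], [0.6299, 0.0914]] 96.00900595749438
scene bot edge [[0.6324, 0.0662], [0.6305, 0.09]] 94.56435282653743
lugs [[0.4981, 0.2726], [0.4858, 0.3278], [0.6199, 0.292], [0.6072, 0.346]] 0.12303115335385273 8.791522476347646 [0.55275363 0.30960047]
loose wrench [[0.475, 0.16, 0.01], [0.435, 0.01, 0.01]] bottle [[0.568 0.521 0.1  ]]
shift [-2.018  -0.7745  0.4194] turn [-1.000e-03 -3.000e-04 -3.371e-01]
```

send_rows([
  [-1, -1, -0.4, 0.1, 0, 0, -0.337],
  [-1, -1, -0.4, 0.1, 0, 0, -0.337],
  [-1, -1, -0.4, 0.1, 0, 0, -0.337],
  [-1, -1, -0.4, 0.1, 0, 0, -0.337],
  [-1, -1, -0.4, 0.1, 0, 0, -0.337],
], newtons=60)

```text
time_s: 0.72
eef_pos: [0.3742, 0.4432, 0.1836]
orientation: [-0.0, -0.09, 0.996, -0.001]
ft_force: [-0.4, 0.8, -0.0]
gripper_width: 0.0852
grasp_force: 0.0
```

Run:
```python
from h import *
move([.538,.3065,.10],190.7)
f=lambda n,pts,z,o:plane(n,[((x+.5)/20-.5+o[0],(y+.5)/20-.5+o[1]) for x,y in pts],z)[:,:2].round(4)
for z,p in((.063,[(125,238),(308,246)]),(.05,[(120,316),(295,326)])):
    e=f("scene",p,z,(249,208)); print(e.tolist(),np.degrees(np.arctan2(*(e[1]-e[0])[::-1]))-90)
```

```text
shift [-0.683  -0.8188  0.4198] turn [-0.0014 -0.0002 -0.0038]
[[0.6422, 0.0133], [0.6396, 0.0381]] 5.984952315115507
[[0.6423, 0.0124], [0.6403, 0.0364]] 4.763641690726175
```

send_rows([
  [-1, -0.683, -0.819, 0.42, 0, 0, -0.004],
  [-1, -0.683, -0.819, 0.42, 0, 0, -0.004],
  [-1, -0.683, -0.819, 0.42, 0, 0, -0.004],
  [-1, -0.683, -0.819, 0.42, 0, 0, -0.004],
  [-1, -0.683, -0.819, 0.42, 0, 0, -0.004],
  [-1, -0.683, -0.819, 0.42, 0, 0, -0.004],
])

```text
time_s: 1.48
eef_pos: [0.5349, 0.3123, 0.1004]
orientation: [-0.0, -0.097, 0.995, 0.001]
ft_force: [-0.2, 0.7, 0.1]
gripper_width: 0.0851
grasp_force: 0.0
```

Run:
```python
from h import *
move([.538,.3065,.022],190.7)
im=viewer.read_camera("scene"); cv2.imwrite("pics/s1.png",cv2.resize(im[120:270,280:430],None,fx=4,fy=4,interpolation=2)[:,:,::-1])
```

```text
shift [-0.0098 -0.0322  0.3917] turn [ 0.0009 -0.0005  0.005 ]
```

View pics/s1.png

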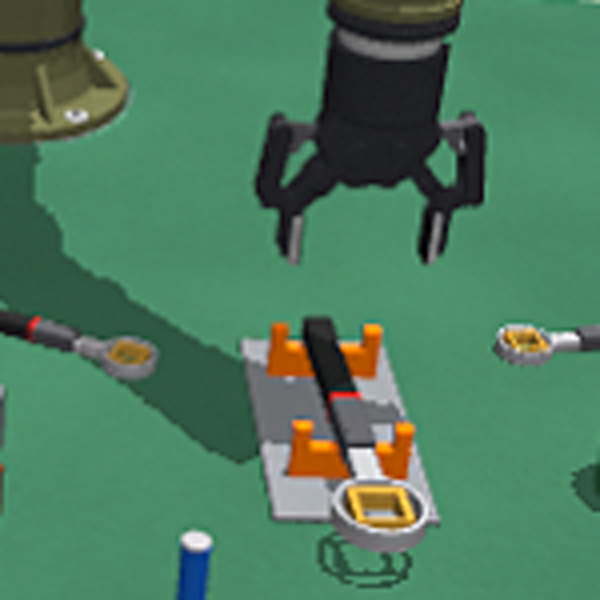

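send_rows([
  [-1, 0, 0, 0.2, 0, 0, 0],
  [-1, 0, 0, 0.2, 0, 0, 0],
  [-1, 0, 0, 0.2, 0, 0, 0],
])

```text
time_s: 1.9
eef_pos: [0.5359, 0.3119, 0.0616]
orientation: [0.0, -0.097, 0.995, 0.0]
ft_force: [-0.5, 0.7, 0.1]
gripper_width: 0.0853
grasp_force: 0.0
```

Run:
```python
from h import *
move([.538,.3065,.022],190.7); print(pose()[1].as_quat(), status.read_state()["qvel"].round(3))
```

```text
shift [-0.0051 -0.0286  0.1982] turn [0.0005 0.0005 0.005 ]
[-9.71193090e-02  9.95272576e-01  4.50673390e-04  3.70154944e-04] [ 0.007 -0.013  0.002 -0.011  0.002 -0.005  0.001]
```

send_rows([
  [-1, -0.005, -0.029, 0.198, 0, 0, 0],
  [-1, -0.005, -0.029, 0.198, 0, 0, 0],
  [-1, -0.005, -0.029, 0.198, 0, 0, 0],
  [1, -0.005, -0.029, 0.198, 0, 0, 0],
  [1, -0.005, -0.029, 0.198, 0, 0, 0],
  [1, -0.005, -0.029, 0.198, 0, 0, 0],
  [1, -0.005, -0.029, 0.198, 0, 0, 0],
  [1, -0.005, -0.029, 0.198, 0, 0, 0],
], newtons=60)

```text
time_s: 2.9
eef_pos: [0.5384, 0.3054, 0.0215]
orientation: [0.0, -0.096, 0.995, 0.0]
ft_force: [-0.7, -0.0, 4.0]
gripper_width: 0.0193
grasp_force: 58.5
```

send_rows([
  [1, 0, 0, -0.1, 0, 0, 0],
  [1, 0, 0, -0.25, 0, 0, 0],
  [1, 0, 0, -0.5, 0, 0, 0],
  [1, 0, 0, -0.5, 0, 0, 0],
  [1, 0, 0, -0.5, 0, 0, 0],
  [1, 0, 0, -0.5, 0, 0, 0],
], newtons=80)

```text
time_s: 3.65
eef_pos: [0.5372, 0.304, 0.1189]
orientation: [-0.002, -0.096, 0.995, -0.001]
ft_force: [0.2, -0.3, -3.7]
gripper_width: 0.0184
grasp_force: 78.7
```

Run:
```python
from h import *
P,Q=pose(); print(P, np.degrees(np.arctan2(*Q.as_matrix()[1::-1,0])), status.read_state()["ft_force"])
for n in("top","scene"):
    im=viewer.read_camera(n); cv2.imwrite(f"pics/{n}2.png",im[:,:,::-1])
    z=.046+.1; uv=proj(n,[[.678,.333,z]])[0].astype(int); b=blobs(im,(uv[0]-22,uv[1]-22,uv[0]+22,uv[1]+22),(15,60,90),(32,200,255),20)[0]
    print(n,uv,[(x[0],x[1],plane(n,[x[1]],z)[0].round(4)) for x in b])
    if n=="scene":o=cv2.resize(im[120:270,300:420],None,fx=4,fy=4,interpolation=2)
    else: a=cv2.resize(im[130:230,140:220],None,fx=4,fy=4,interpolation=2)
c=np.zeros((600,800,3),np.uint8); c[:600,:480]=o; c[:400,480:]=a; cv2.imwrite("pics/lift.png",c[:,:,::-1])
```

```text
[0.53718553 0.3040228  0.11892235] -168.9508275530164 [ 0.17530734 -0.28584692 -3.72639124]
top [171 153] [(411, array([158.41, 163.94]), array([0.6392, 0.3816, 0.146 ])), (72, array([171.97, 154.72]), array([0.6744, 0.3313, 0.146 ]))]
scene [380 212] [(139, array([378.72, 215.4 ]), array([0.6901, 0.328 , 0.146 ]))]
```

View pics/lift.png

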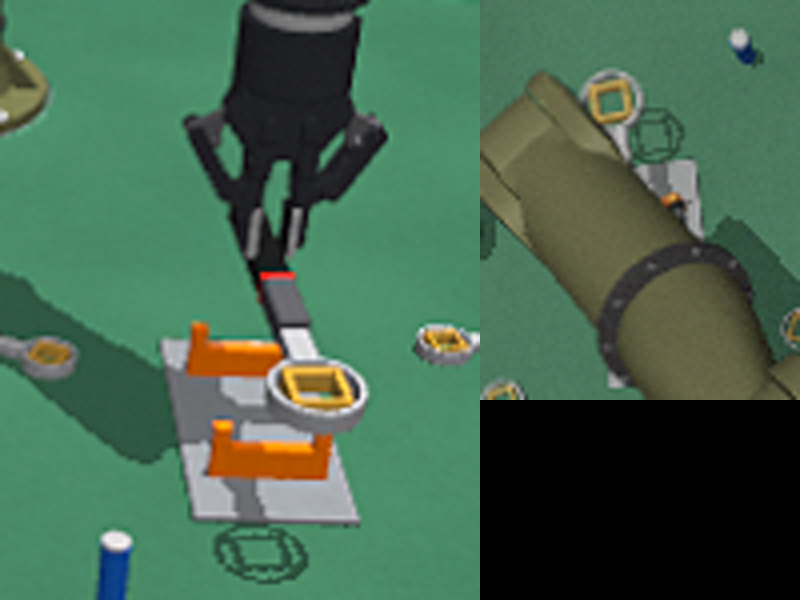

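```bash
cat >> h.py <<'E'
def tri(a,b):
    (c1,d1),(c2,d2)=ray("top",[a]),ray("scene",[b]); d1,d2=d1[0],d2[0]
    k=np.linalg.lstsq(np.c_[d1,-d2],c2-c1,rcond=None)[0]; p,q=c1+k[0]*d1,c2+k[1]*d2
    return ((p+q)/2).round(4),np.linalg.norm(p-q).round(4)
E
python3 - <<'E'
from h import *
print("socket now",tri([171.97,154.72],[378.72,215.4]),"before",tri([176.25,160.22],[374.68,245.45]))
print("bolt red mark z?",tri([253.37,170.07],[259.35,218.67]))
E
```

```text
socket now (array([0.6765, 0.3314, 0.1376]), np.float64(0.0033)) before (array([0.6778, 0.3331, 0.0463]), np.float64(0.0024))
bolt red mark z? (array([0.6331, 0.0257, 0.0608]), np.float64(0.003))
```

```bash
cat >> h.py <<'E'
def mv(p,xd,tilt=0):
    P,Q=pose(); T=tool(xd)*Rn.from_euler("y",tilt,degrees=True); d=Q.inv().apply(np.array(p)-P)/.2; w=(Q.inv()*T).as_rotvec()/(np.pi/2)
    print("shift",d.round(4),"turn",w.round(4),"TCP",P.round(4),"xd",np.degrees(np.arctan2(*Q.as_matrix()[1::-1,0])).round(2)%360,"F",status.read_state()["ft_force"].round(1),"M",status.read_state()["moment"].round(2))
E
python3 -c "
from h import *
mv([.4919,.0149,.119],184.5,-2.4)"
```

```text
shift [ 0.5014 -1.377   0.0039] turn [ 0.0009 -0.0283  0.0728] TCP [0.5375 0.3044 0.1193] xd 191.06 F [-0.1  0.4 -3.4] M [-0.07  0.15 -0.02]
```

send_rows([
  [1, 0.05, -0.12, 0, 0, -0.028, 0.02],
  [1, 0.12, -0.32, 0, 0, -0.028, 0.04],
  [1, 0.2, -0.55, 0, 0, -0.028, 0.06],
  [1, 0.28, -0.78, 0, 0, -0.028, 0.073],
  [1, 0.35, -0.96, 0, 0, -0.028, 0.073],
], newtons=110)

```text
time_s: 4.38
eef_pos: [0.5056, 0.1007, 0.1202]
orientation: [0.021, -0.038, 0.999, 0.002]
ft_force: [1.1, 0.8, -3.9]
gripper_width: 0.0167
grasp_force: 108.1
```

```bash
python3 -c "
from h import *
mv([.4919,.0149,.119],184.5,-2.4)"
```

```text
shift [ 0.1012 -0.4224  0.001 ] turn [ 0.001   0.0004 -0.0012] TCP [0.5056 0.1007 0.1202] xd 184.39 F [ 1.1  0.8 -3.9] M [-0.05  0.25  0.02]
```

send_rows([
  [1, 0.05, -0.2, 0, 0, 0, 0],
  [1, 0.09, -0.36, 0, 0, 0, 0],
  [1, 0.101, -0.422, 0, 0, 0, 0],
  [1, 0.101, -0.422, 0, 0, 0, 0],
  [1, 0.101, -0.422, 0, 0, 0, 0],
  [1, 0.101, -0.422, 0, 0, 0, 0],
])

```text
time_s: 5.12
eef_pos: [0.493, 0.0188, 0.1197]
orientation: [0.022, -0.04, 0.999, 0.002]
ft_force: [-0.8, 0.0, -4.1]
gripper_width: 0.0165
grasp_force: 108.2
```

Run:
```python
from h import *
mv([.4919,.0149,.08],184.5,-2.4)
r={}
for n in("top","scene"):
    im=viewer.read_camera(n); cv2.imwrite(f"pics/{n}3.png",im[:,:,::-1])
    uv=proj(n,[[.6335,.026,.14]])[0].astype(int); b=blobs(im,(uv[0]-14,uv[1]-14,uv[0]+14,uv[1]+14),(15,60,90),(32,200,255),5)[0]
    print(n,uv,b)
    r[n]=cv2.resize(im[uv[1]-25:uv[1]+25,uv[0]-25:uv[0]+25],None,fx=8,fy=8,interpolation=2)
cv2.imwrite("pics/hover.png",np.hstack([r["top"],r["scene"]])[:,:,::-1])
```

```text
shift [ 0.0159 -0.0198  0.1978] turn [0.002  0.0014 0.0011] TCP [0.493  0.0188 0.1197] xd 184.6 F [-0.8  0.  -4.1] M [-0.04  0.27 -0.02]
top [253 165] [(78, array([251.71, 165.33]), array([247, 160,  11,  12])), (60, array([259.73, 176.22]), array([248, 172,  19,   7]))]
scene [259 193] [(120, array([260.27, 192.78]), array([253, 189,  16,   9]))]
```

View pics/hover.png

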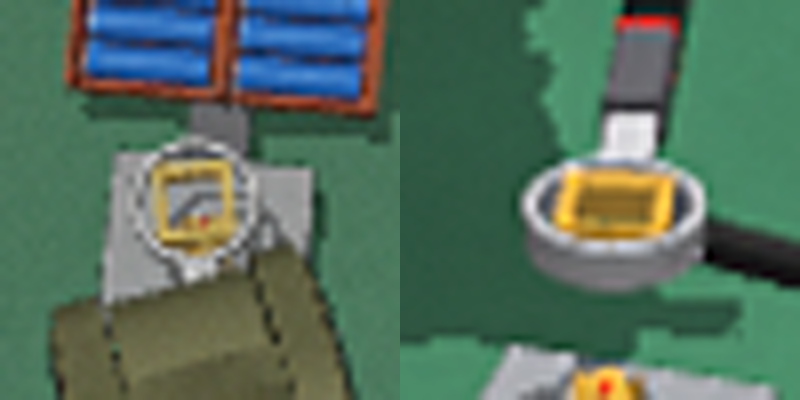

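Run:
```python
from h import *
print(tri([251.71,165.33],[260.27,192.78]),tri([252,165.3],[260.5,193]))
P,Q=pose(); print(P, "pred", P+.142*np.array([np.cos(np.radians(4.6)),np.sin(np.radians(4.6)),0]))
```

```text
(array([0.6327, 0.0293, 0.1436]), np.float64(0.0043)) (array([0.6328, 0.0291, 0.1429]), np.float64(0.0026))
[0.49291703 0.01835111 0.1196567 ] pred [0.63445963 0.02973936 0.1196567 ]
```

send_rows([
  [1, 0.008, -0.019, 0.1, 0, 0, 0],
  [1, 0.008, -0.019, 0.2, 0, 0, 0],
  [1, 0.008, -0.019, 0.25, 0, 0, 0],
  [1, 0.008, -0.019, 0.25, 0, 0, 0],
  [1, 0.008, -0.019, 0.25, 0, 0, 0],
])

```text
time_s: 5.85
eef_pos: [0.4942, 0.0139, 0.0702]
orientation: [0.022, -0.039, 0.999, 0.002]
ft_force: [0.2, 0.5, -3.6]
gripper_width: 0.0168
grasp_force: 108.3
```

```bash
python3 -c "
from h import *
mv([.4922,.0149,.0415],184.5,-2.4)"
```

```text
shift [0.0158 0.0052 0.1429] turn [ 0.0016  0.0018 -0.0001] TCP [0.4942 0.0139 0.0702] xd 184.49 F [ 0.2  0.5 -3.6] M [-0.05  0.33  0.03]
```

send_rows([
  [1, 0.012, 0.005, 0.02, 0, 0, 0],
  [1, 0.012, 0.005, 0.04, 0, 0, 0],
  [1, 0.013, 0.005, 0.05, 0, 0, 0],
  [1, 0.013, 0.005, 0.06, 0, 0, 0],
  [1, 0.013, 0.005, 0.07, 0, 0, 0],
  [1, 0.013, 0.005, 0.07, 0, 0, 0],
])

```text
time_s: 6.6
eef_pos: [0.4916, 0.0146, 0.0554]
orientation: [0.022, -0.039, 0.999, 0.002]
ft_force: [0.6, 0.1, -3.8]
gripper_width: 0.0167
grasp_force: 108.2
```

```bash
python3 -c "
from h import *
mv([.4922,.0149,.0415],184.5,-2.4)"
```

```text
shift [-0.0002  0.0011  0.0695] turn [ 0.0016  0.0011 -0.0003] TCP [0.4916 0.0146 0.0554] xd 184.48 F [ 0.6  0.1 -3.8] M [-0.05  0.32 -0.04]
```

send_rows([
  [1, 0, 0, 0.012, 0, 0, 0],
  [1, 0, 0, 0.024, 0, 0, 0],
  [1, 0, 0, 0.036, 0, 0, 0],
  [1, 0, 0, 0.036, 0, 0, 0],
])

```text
time_s: 7.1
eef_pos: [0.4918, 0.0147, 0.0481]
orientation: [0.022, -0.039, 0.999, 0.002]
ft_force: [-0.3, 0.0, -3.2]
gripper_width: 0.017
grasp_force: 108.2
```

```bash
python3 -c "
from h import *
mv([.4922,.0149,.0415],184.5,-2.4)"
```

```text
shift [-0.0005  0.0009  0.0332] turn [ 0.0016  0.001  -0.0003] TCP [0.4918 0.0147 0.0481] xd 184.48 F [-0.3  0.  -3.2] M [-0.05  0.31 -0.01]
```

send_rows([
  [1, 0, 0, 0.01, 0, 0, 0],
  [1, 0, 0, 0.02, 0, 0, 0],
  [1, 0, 0, 0.028, 0, 0, 0],
  [1, 0, 0, 0.033, 0, 0, 0],
  [1, 0, 0, 0.033, 0, 0, 0],
])

```text
time_s: 7.72
eef_pos: [0.4922, 0.0147, 0.0417]
orientation: [0.022, -0.039, 0.999, 0.002]
ft_force: [1.0, -0.1, -4.5]
gripper_width: 0.0168
grasp_force: 108.3
```

```bash
python3 -c "
from h import *
mv([.4922,.0149,.0415],184.5,-2.4)"
```

```text
shift [-0.0001  0.001   0.0009] turn [ 0.0016  0.0011 -0.0003] TCP [0.4922 0.0147 0.0417] xd 184.48 F [ 1.  -0.1 -4.5] M [-0.07  0.32 -0.  ]
```

send_rows([
  [1, 0, 0, 0.005, 0, 0, 0],
  [1, 0, 0, 0.01, 0, 0, 0],
  [1, 0, 0, 0.01, 0, 0, 0],
])

```text
time_s: 8.1
eef_pos: [0.4923, 0.0147, 0.0397]
orientation: [0.022, -0.039, 0.999, 0.002]
ft_force: [-0.1, -0.4, -3.3]
gripper_width: 0.017
grasp_force: 108.5
```

Run:
```python
from h import *
mv([.4922,.0149,.0415],184.5,-2.4)
im=viewer.read_camera("scene"); cv2.imwrite("pics/fit.png",cv2.resize(im[190:245,225:300],None,fx=8,fy=8,interpolation=2)[:,:,::-1])
im=viewer.read_camera("top"); cv2.imwrite("pics/top4.png",im[:,:,::-1])
```

```text
shift [ 0.0002  0.0012 -0.0088] turn [ 0.0016  0.0013 -0.0003] TCP [0.4923 0.0147 0.0397] xd 184.47 F [-0.1 -0.4 -3.3] M [-0.01  0.26  0.01]
```

View pics/fit.png

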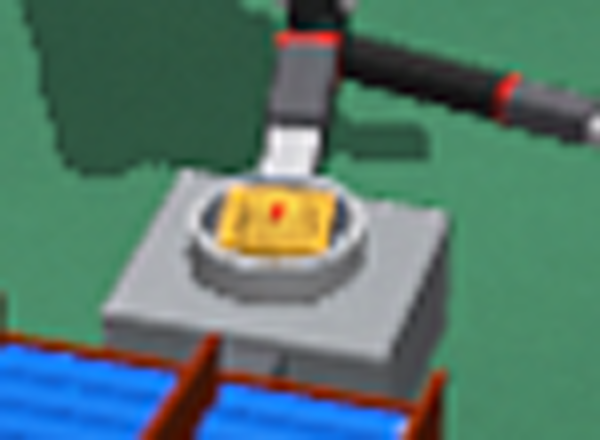

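The picture shows the head sitting over the bolt, with the red mark centred in the socket at crop (278,212). I'll lower it a touch more to find contact.

send_rows([
  [1, 0, 0, 0.005, 0, 0, 0],
  [1, 0, 0, 0.008, 0, 0, 0],
  [1, 0, 0, 0.008, 0, 0, 0],
])

```text
time_s: 8.57
eef_pos: [0.4923, 0.0147, 0.0381]
orientation: [0.022, -0.039, 0.999, 0.002]
ft_force: [-0.6, -0.4, -2.4]
gripper_width: 0.0166
grasp_force: 108.7
```

```bash
python3 -c "
from h import *
mv([.4922,.0149,.0415],184.5,-2.4)"
```

```text
shift [-0.0002  0.0011 -0.017 ] turn [ 0.0016  0.0011 -0.0003] TCP [0.4923 0.0147 0.0381] xd 184.47 F [-0.6 -0.4 -2.4] M [-0.11  0.27 -0.02]
```

```bash
cat >> h.py <<'E'
C=np.array([.6337,.026,0])
def arc(ths,dz=0):
    P,Q=pose(); 
    for th in ths:
        W=Rn.from_rotvec([0,0,-th]); p=C+W.apply(P-C)+[0,0,dz]; s=Q.inv().apply(p-P)/.2; w=(Q.inv()*W*Q).as_rotvec()/(np.pi/2)
        print("[1,",", ".join(f"{x:.3f}" for x in np.r_[s,w]),"]")
    S=status.read_state(); F=S["ft_force"]; d=(P-C)[:2]; t=np.array([-d[1],d[0]])/np.hypot(*d)
    print("TCP",P.round(4),"r",np.hypot(*d).round(4),"polar",np.degrees(np.arctan2(-d[1],-d[0])).round(2),"xd-180",(np.degrees(np.arctan2(*Q.as_matrix()[1::-1,0]))%360-180).round(2),"Ftan",(F[:2]@t).round(2),"Frad",(F[:2]@d/np.hypot(*d)).round(2),"Fz",F[2].round(1),"M",S["moment"].round(2))
E
python3 -c "
from h import *
arc([.04,.08,.12,.16,.2,.24,.28])"
```

```text
[1, -0.001, 0.028, 0.000, 0.001, -0.000, 0.025 ]
[1, -0.002, 0.057, 0.000, 0.002, -0.000, 0.051 ]
[1, -0.005, 0.085, 0.000, 0.003, -0.000, 0.076 ]
[1, -0.009, 0.113, 0.001, 0.004, -0.000, 0.102 ]
[1, -0.014, 0.141, 0.001, 0.006, -0.000, 0.127 ]
[1, -0.020, 0.169, 0.001, 0.007, -0.000, 0.153 ]
[1, -0.027, 0.196, 0.002, 0.008, -0.000, 0.178 ]
TCP [0.4923 0.0147 0.0381] r 0.1418 polar 4.57 xd-180 4.47 Ftan 0.38 Frad 0.61 Fz -2.4 M [-0.11  0.27 -0.02]
```

send_rows([
  [1, -0.001, 0.028, 0, 0.001, 0, 0.025],
  [1, -0.002, 0.057, 0, 0.002, 0, 0.051],
  [1, -0.005, 0.085, 0, 0.003, 0, 0.076],
  [1, -0.009, 0.113, 0.001, 0.004, 0, 0.102],
  [1, -0.014, 0.141, 0.001, 0.006, 0, 0.127],
  [1, -0.02, 0.169, 0.001, 0.007, 0, 0.153],
  [1, -0.027, 0.196, 0.002, 0.008, 0, 0.178],
])

```text
time_s: 9.45
eef_pos: [0.494, 0.0547, 0.038]
orientation: [0.021, 0.101, 0.995, -0.001]
ft_force: [-3.1, 1.0, -1.4]
gripper_width: 0.0169
grasp_force: 108.8
```

```bash
python3 -c "
from h import *
arc([.04,.08,.12])"
```

```text
[1, -0.001, 0.029, 0.000, 0.001, -0.000, 0.025 ]
[1, -0.002, 0.057, 0.000, 0.002, -0.000, 0.051 ]
[1, -0.005, 0.085, 0.000, 0.003, -0.000, 0.076 ]
TCP [0.494  0.0547 0.038 ] r 0.1426 polar -11.6 xd-180 -11.58 Ftan -0.32 Frad 3.2 Fz -1.4 M [0.18 0.62 0.16]
```

send_rows([
  [1, 0.002, 0.029, 0, 0.001, 0, 0.025],
  [1, 0.001, 0.057, 0, 0.002, 0, 0.051],
  [1, -0.001, 0.085, 0, 0.003, 0, 0.076],
  [1, -0.001, 0.085, 0, 0.003, 0, 0.076],
])

```text
time_s: 9.95
eef_pos: [0.4984, 0.0716, 0.0382]
orientation: [0.021, 0.159, 0.987, -0.002]
ft_force: [-1.1, 1.0, -3.4]
gripper_width: 0.0168
grasp_force: 108.7
```

```bash
python3 -c "
from h import *
arc([.03,.06,.09])"
```

```text
[1, -0.000, 0.021, 0.000, 0.001, -0.000, 0.019 ]
[1, -0.002, 0.043, 0.000, 0.002, -0.000, 0.038 ]
[1, -0.003, 0.064, 0.000, 0.002, -0.000, 0.057 ]
TCP [0.4984 0.0716 0.0382] r 0.1428 polar -18.63 xd-180 -18.32 Ftan -0.56 Frad 1.36 Fz -3.4 M [0.27 0.33 0.16]
```

send_rows([
  [1, 0, 0.021, 0.003, 0.001, 0, 0.019],
  [1, -0.002, 0.043, 0.003, 0.002, 0, 0.038],
  [1, -0.002, 0.043, 0.003, 0.002, 0, 0.038],
])

```text
time_s: 10.32
eef_pos: [0.5011, 0.0795, 0.0375]
orientation: [0.021, 0.189, 0.982, -0.003]
ft_force: [-3.5, 2.7, -1.9]
gripper_width: 0.0169
grasp_force: 109.0
```

```bash
python3 -c "
from h import *
arc([.03,.06])"
```

```text
[1, -0.000, 0.021, 0.000, 0.001, -0.000, 0.019 ]
[1, -0.001, 0.043, 0.000, 0.002, -0.000, 0.038 ]
TCP [0.5011 0.0795 0.0375] r 0.143 polar -21.96 xd-180 -21.82 Ftan -1.19 Frad 4.24 Fz -1.9 M [0.53 0.76 0.19]
```

send_rows([
  [1, 0.004, 0.021, 0, 0.001, 0, 0.019],
  [1, 0.003, 0.043, 0, 0.002, 0, 0.038],
  [1, 0.003, 0.043, 0, 0.002, 0, 0.038],
])

```text
time_s: 10.7
eef_pos: [0.5045, 0.0876, 0.0376]
orientation: [0.021, 0.219, 0.976, -0.004]
ft_force: [-1.7, 2.2, -2.0]
gripper_width: 0.0169
grasp_force: 108.8
```

```bash
python3 -c "
from h import *
arc([.03,.06])"
```

```text
[1, -0.000, 0.021, 0.000, 0.001, -0.000, 0.019 ]
[1, -0.001, 0.043, 0.000, 0.002, -0.000, 0.038 ]
TCP [0.5045 0.0876 0.0376] r 0.1431 polar -25.49 xd-180 -25.27 Ftan -1.23 Frad 2.48 Fz -2.0 M [0.42 0.33 0.16]
```

send_rows([
  [1, 0.001, 0.021, 0, 0.001, 0, 0.019],
  [1, 0.001, 0.043, 0, 0.002, 0, 0.038],
  [1, 0.001, 0.043, 0, 0.002, 0, 0.038],
])

```text
time_s: 11.08
eef_pos: [0.5078, 0.0946, 0.0376]
orientation: [0.021, 0.248, 0.969, -0.005]
ft_force: [-1.0, -1.2, -0.3]
gripper_width: 0.0169
grasp_force: 109.0
```

```bash
python3 -c "
from h import *
arc([.03,.06])"
```

```text
[1, -0.000, 0.021, 0.000, 0.001, -0.000, 0.019 ]
[1, -0.001, 0.043, 0.000, 0.002, -0.000, 0.038 ]
TCP [0.5078 0.0946 0.0376] r 0.1433 polar -28.58 xd-180 -28.72 Ftan 1.59 Frad 0.32 Fz -0.3 M [-0.36  0.3   0.26]
```

send_rows([
  [1, 0, 0.021, -0.003, 0.001, 0, 0.019],
  [1, 0, 0.021, -0.003, 0.001, 0, 0.019],
])

```text
time_s: 11.32
eef_pos: [0.5097, 0.098, 0.0381]
orientation: [0.021, 0.263, 0.965, -0.006]
ft_force: [-1.9, -5.0, -2.8]
gripper_width: 0.0165
grasp_force: 108.9
```

```bash
python3 -c "
from h import *
arc([.03,.06])"
```

```text
[1, -0.000, 0.022, 0.000, 0.001, 0.000, 0.019 ]
[1, -0.001, 0.043, 0.000, 0.002, 0.000, 0.038 ]
TCP [0.5097 0.098  0.0381] r 0.1434 polar -30.15 xd-180 -30.45 Ftan 5.29 Frad -0.86 Fz -2.8 M [-0.98  0.16  0.34]
```

send_rows([
  [1, 0, 0.022, 0, 0.001, 0, 0.019],
  [1, 0, 0.022, 0, 0.001, 0, 0.019],
])

```text
time_s: 11.58
eef_pos: [0.512, 0.102, 0.0381]
orientation: [0.021, 0.277, 0.961, -0.006]
ft_force: [-1.2, -5.0, -3.2]
gripper_width: 0.017
grasp_force: 108.8
```

```bash
python3 -c "
from h import *
arc([.03,.06])"
```

```text
[1, -0.000, 0.022, 0.000, 0.001, 0.000, 0.019 ]
[1, -0.001, 0.043, 0.000, 0.002, 0.000, 0.038 ]
TCP [0.512  0.102  0.0381] r 0.1435 polar -32.0 xd-180 -32.14 Ftan 4.83 Frad -1.62 Fz -3.2 M [-1.11  0.11  0.3 ]
```

send_rows([
  [1, 0, 0.022, 0, 0.001, 0, 0.019],
  [1, -0.001, 0.043, 0, 0.002, 0, 0.038],
  [1, -0.001, 0.043, 0, 0.002, 0, 0.038],
])

```text
time_s: 11.95
eef_pos: [0.5166, 0.1092, 0.0381]
orientation: [0.02, 0.305, 0.952, -0.007]
ft_force: [-0.1, -4.5, -3.5]
gripper_width: 0.0168
grasp_force: 108.8
```

Run:
```python
from h import *
arc([.02,.04,-.04,-.08,-.12,-.16])
im=viewer.read_camera("scene"); cv2.imwrite("pics/click.png",cv2.resize(im[185:245,225:305],None,fx=9,fy=9,interpolation=2)[:,:,::-1])
```

```text
[1, -0.000, 0.014, -0.000, 0.001, 0.000, 0.013 ]
[1, -0.001, 0.029, -0.000, 0.001, 0.000, 0.025 ]
[1, -0.001, -0.029, 0.000, -0.001, -0.000, -0.025 ]
[1, -0.002, -0.057, 0.000, -0.002, -0.000, -0.051 ]
[1, -0.005, -0.086, 0.000, -0.003, -0.000, -0.076 ]
[1, -0.009, -0.114, 0.001, -0.004, -0.000, -0.102 ]
TCP [0.5166 0.1092 0.0381] r 0.1437 polar -35.39 xd-180 -35.53 Ftan 3.7 Frad -2.53 Fz -3.5 M [-1.17  0.16  0.33]
```

View pics/click.png

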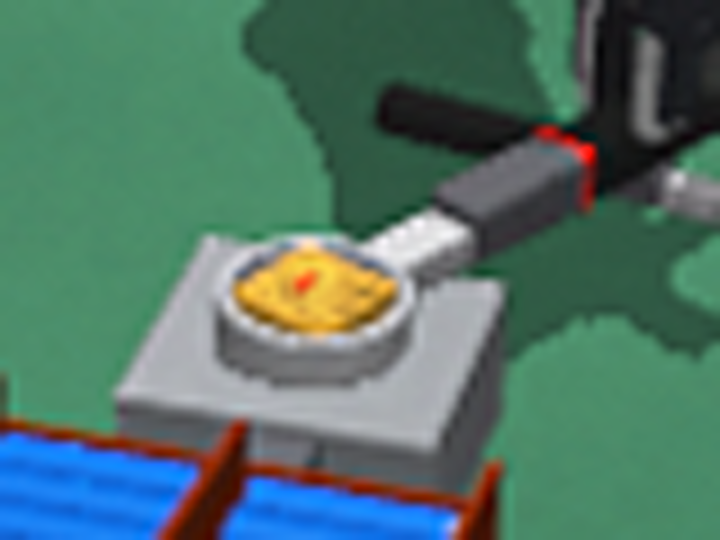

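send_rows([
  [1, 0, 0.021, 0, 0.001, 0, 0.019],
  [1, 0, 0.021, 0, 0.001, 0, 0.019],
])

```text
time_s: 12.25
eef_pos: [0.519, 0.1125, 0.0381]
orientation: [0.02, 0.319, 0.948, -0.007]
ft_force: [-0.7, -6.3, -2.4]
gripper_width: 0.0163
grasp_force: 108.9
```

Run:
```python
from h import *
arc([-.05,-.1,-.15,-.2])
q=plane("scene",[((x+.5)/9-.5+225,(y+.5)/9-.5+185) for x,y in [(232,292),(320,335),(397,293),(310,245)]],.066)[:,:2]
e=np.roll(q,-1,0)-q; print(np.linalg.norm(e,axis=1).round(4),((np.degrees(np.arctan2(e[:,1],e[:,0]))+90)%90-90).round(1))
```

```text
[1, -0.001, -0.036, 0.000, -0.001, -0.000, -0.032 ]
[1, -0.004, -0.072, 0.000, -0.003, -0.000, -0.064 ]
[1, -0.008, -0.107, 0.000, -0.004, -0.000, -0.095 ]
[1, -0.015, -0.143, 0.001, -0.005, -0.000, -0.127 ]
TCP [0.519  0.1125 0.0381] r 0.1437 polar -37.03 xd-180 -37.21 Ftan 5.46 Frad -3.24 Fz -2.4 M [-1.16  0.21  0.32]
[0.0352 0.0321 0.0374 0.0348] [-29.9 -35.8 -34.3 -31.9]
```

send_rows([
  [1, 0, 0.014, 0, 0.001, 0, 0.013],
  [1, 0, 0.029, 0, 0.001, 0, 0.025],
  [1, 0, 0.029, 0, 0.001, 0, 0.025],
])

```text
time_s: 12.62
eef_pos: [0.5223, 0.117, 0.038]
orientation: [0.02, 0.338, 0.941, -0.008]
ft_force: [-0.1, -6.0, -3.1]
gripper_width: 0.0167
grasp_force: 108.9
```

Run:
```python
from h import *
arc([-.05,-.1,-.15,-.2])
r=[]
for n in("top","scene"):
    im=viewer.read_camera(n); uv=proj(n,[[.6335,.026,.066]])[0].astype(int); r.append(cv2.resize(im[uv[1]-12:uv[1]+12,uv[0]-12:uv[0]+12],None,fx=16,fy=16,interpolation=2)); print(n,uv)
cv2.imwrite("pics/click2.png",np.hstack(r)[:,:,::-1])
```

```text
[1, -0.001, -0.036, 0.000, -0.001, -0.000, -0.032 ]
[1, -0.004, -0.072, 0.000, -0.003, -0.000, -0.064 ]
[1, -0.008, -0.107, 0.001, -0.004, -0.000, -0.095 ]
[1, -0.015, -0.143, 0.001, -0.005, -0.000, -0.127 ]
TCP [0.5223 0.117  0.038 ] r 0.1439 polar -39.24 xd-180 -39.46 Ftan 4.73 Frad -3.69 Fz -3.1 M [-1.21  0.22  0.38]
top [253 169]
scene [259 217]
```

View pics/click2.png

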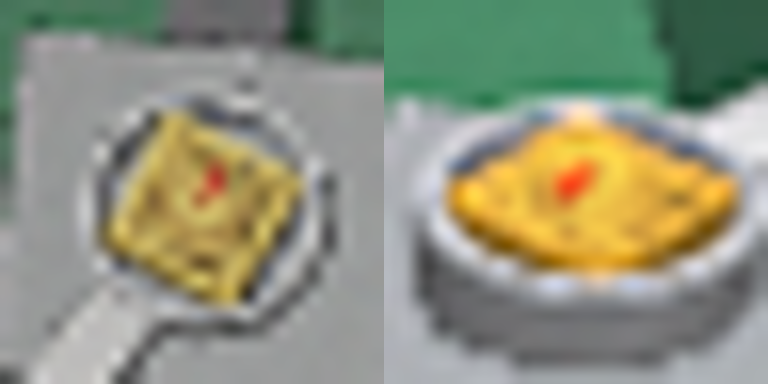

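The top view shows the insert at about -28°, while the handle stands at -39.5°. The wrench has clicked, by about 0.17 rad, and is not forced. I'll ease back and lift off.

send_rows([
  [1, -0.001, -0.036, 0, -0.001, 0, -0.032],
  [1, -0.004, -0.072, 0, -0.003, 0, -0.064],
  [1, -0.008, -0.107, 0.001, -0.004, 0, -0.095],
  [1, -0.015, -0.143, 0.001, -0.005, 0, -0.127],
  [1, -0.015, -0.143, 0.001, -0.005, 0, -0.127],
])

```text
time_s: 13.35
eef_pos: [0.5074, 0.0937, 0.0385]
orientation: [0.021, 0.243, 0.97, -0.005]
ft_force: [2.1, -2.8, -2.7]
gripper_width: 0.017
grasp_force: 108.6
```

```bash
python3 -c "
from h import *
arc([.02,-.02,-.04])"
```

```text
[1, -0.000, 0.014, 0.000, 0.001, -0.000, 0.013 ]
[1, -0.000, -0.014, -0.000, -0.001, 0.000, -0.013 ]
[1, -0.001, -0.029, 0.000, -0.001, 0.000, -0.025 ]
TCP [0.5074 0.0937 0.0385] r 0.1433 polar -28.2 xd-180 -28.08 Ftan 1.44 Frad -3.16 Fz -2.7 M [-0.65 -0.28  0.16]
```

send_rows([
  [1, -0.004, -0.014, 0, -0.001, 0, -0.013],
  [1, -0.004, -0.014, 0, -0.001, 0, -0.013],
])

```text
time_s: 13.6
eef_pos: [0.5063, 0.0915, 0.0383]
orientation: [0.021, 0.232, 0.972, -0.005]
ft_force: [1.7, -0.7, -2.1]
gripper_width: 0.0168
grasp_force: 108.7
```

```bash
python3 -c "
from h import *
arc([-.02],.0);arc([0],.01);arc([0],.06)"
```

```text
[1, -0.000, -0.014, -0.000, -0.001, 0.000, -0.013 ]
TCP [0.5063 0.0915 0.0383] r 0.1433 polar -27.19 xd-180 -26.85 Ftan -0.16 Frad -1.79 Fz -2.1 M [-0.1  -0.16  0.09]
[1, -0.002, 0.000, -0.050, 0.000, 0.000, 0.000 ]
TCP [0.5063 0.0915 0.0383] r 0.1433 polar -27.19 xd-180 -26.85 Ftan -0.16 Frad -1.79 Fz -2.1 M [-0.1  -0.16  0.09]
[1, -0.013, 0.000, -0.300, 0.000, 0.000, 0.000 ]
TCP [0.5063 0.0915 0.0383] r 0.1433 polar -27.19 xd-180 -26.85 Ftan -0.16 Frad -1.79 Fz -2.1 M [-0.1  -0.16  0.09]
```

Free of load, so I'll lift slowly first.

send_rows([
  [1, -0.004, 0, -0.02, 0, 0, 0],
  [1, -0.005, 0, -0.05, 0, 0, 0],
  [1, -0.006, 0, -0.08, 0, 0, 0],
  [1, -0.007, 0, -0.1, 0, 0, 0],
])

```text
time_s: 14.1
eef_pos: [0.5081, 0.0898, 0.0589]
orientation: [0.022, 0.233, 0.972, -0.005]
ft_force: [9.5, -4.1, -11.8]
gripper_width: 0.0166
grasp_force: 108.1
```

```bash
python3 -c "
from h import *
arc([0],.06)"
```

```text
[1, -0.013, 0.000, -0.300, 0.000, 0.000, 0.000 ]
TCP [0.5081 0.0898 0.0589] r 0.1409 polar -26.93 xd-180 -26.92 Ftan -0.61 Frad -10.3 Fz -11.8 M [-0.62 -1.08  0.25]
```

Run:
```python
from h import *
im=viewer.read_camera("scene"); a=cv2.resize(im[175:240,225:325],None,fx=7,fy=7,interpolation=2); cv2.imwrite("pics/stuck.png",a[:,:,::-1])
S=status.read_state(); print(S["ft_force"],S["moment"],S["eef_pos"])
```

```text
[ 6.41210138 -4.22225349 -9.52830803] [-0.47814319 -0.84090026  0.15281783] [0.50812975 0.08981436 0.0591987 ]
```

View pics/stuck.png

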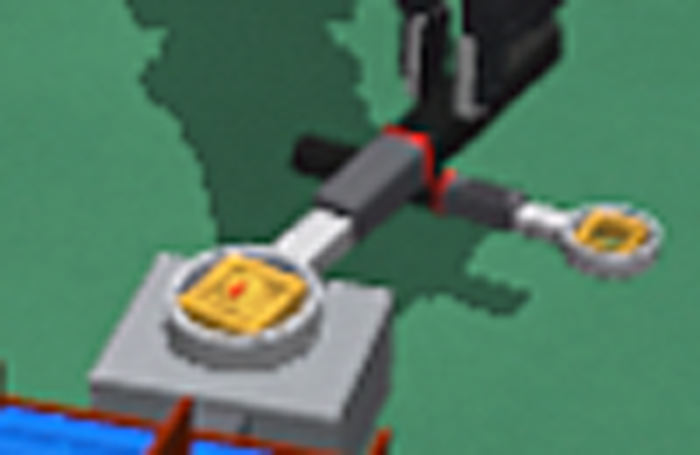

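The head stayed on the bolt, at crop (245,300), and the handle pivoted up in the pads. I'll go back down, unload the side forces, then lift with the head tilted up.

send_rows([
  [1, 0.003, 0, 0.03, 0, 0, 0],
  [1, 0.004, 0, 0.06, 0, 0, 0],
  [1, 0.004, 0, 0.085, 0, 0, 0],
  [1, 0.004, 0, 0.085, 0, 0, 0],
])

```text
time_s: 14.65
eef_pos: [0.5061, 0.0909, 0.0408]
orientation: [0.02, 0.232, 0.972, -0.005]
ft_force: [1.2, -0.1, -3.2]
gripper_width: 0.0166
grasp_force: 111.7
```

```bash
python3 -c "
from h import *
arc([.03,-.03])"
```

```text
[1, -0.000, 0.021, -0.000, 0.001, 0.000, 0.019 ]
[1, -0.000, -0.021, 0.000, -0.001, -0.000, -0.019 ]
TCP [0.5061 0.0909 0.0408] r 0.1432 polar -26.96 xd-180 -26.84 Ftan -0.51 Frad -1.12 Fz -3.2 M [ 0.07 -0.16  0.24]
```

send_rows([
  [1, -0.004, -0.014, 0, -0.001, 0, -0.013],
  [1, -0.005, -0.026, 0, -0.002, 0, -0.024],
  [1, -0.005, -0.026, 0, -0.002, 0, -0.024],
], newtons=120)

```text
time_s: 15.02
eef_pos: [0.5041, 0.0855, 0.0412]
orientation: [0.02, 0.214, 0.977, -0.004]
ft_force: [-2.8, 1.7, -3.0]
gripper_width: 0.0163
grasp_force: 119.4
```

```bash
python3 -c "
from h import *
arc([.03,-.03])"
```

```text
[1, -0.000, 0.021, 0.000, 0.001, -0.000, 0.019 ]
[1, -0.000, -0.021, 0.000, -0.001, 0.000, -0.019 ]
TCP [0.5041 0.0855 0.0412] r 0.1426 polar -24.65 xd-180 -24.69 Ftan -0.41 Frad 3.25 Fz -3.0 M [0.51 0.59 0.18]
```

send_rows([
  [1, 0.002, 0, 0, 0, 0, 0],
  [1, 0.002, 0, -0.01, 0, -0.006, 0],
  [1, 0.002, 0, -0.02, 0, -0.012, 0],
  [1, 0.002, 0, -0.025, 0, -0.016, 0],
  [1, 0.002, 0, -0.025, 0, -0.016, 0],
])

```text
time_s: 15.65
eef_pos: [0.5045, 0.0858, 0.0464]
orientation: [0.033, 0.214, 0.976, -0.007]
ft_force: [-0.1, -0.2, -4.6]
gripper_width: 0.0161
grasp_force: 118.9
```

Run:
```python
from h import *
arc([.03,-.03])
im=viewer.read_camera("scene"); cv2.imwrite("pics/l5.png",im[:,:,::-1])
b=blobs(im,(240,200,275,235),(15,60,90),(32,255,255),20)[0]; print(b)
b=blobs(cv2.imread("pics/scene0.png")[:,:,::-1],(240,200,275,235),(15,60,90),(32,255,255),20)[0]; print(b)
```

```text
[1, -0.000, 0.021, 0.000, 0.001, -0.000, 0.019 ]
[1, -0.000, -0.021, -0.000, -0.001, 0.000, -0.019 ]
TCP [0.5045 0.0858 0.0464] r 0.1424 polar -24.85 xd-180 -24.7 Ftan 0.23 Frad -0.03 Fz -4.6 M [0.34 0.32 0.12]
[(130, array([259.54, 215.44]), array([251, 210,  18,  11]))]
[(87, array([259.33, 218.9 ]), array([255, 214,  10,  11]))]
```

```bash
python3 -c "
from h import *
arc([0],.008);arc([0],.07)"
```

```text
[1, -0.003, 0.000, -0.040, 0.000, 0.000, 0.000 ]
TCP [0.5045 0.0858 0.0463] r 0.1424 polar -24.84 xd-180 -24.7 Ftan -0.76 Frad 0.46 Fz -4.1 M [0.34 0.31 0.12]
[1, -0.024, 0.000, -0.349, 0.000, 0.000, 0.000 ]
TCP [0.5045 0.0858 0.0463] r 0.1424 polar -24.84 xd-180 -24.7 Ftan -0.76 Frad 0.46 Fz -4.1 M [0.34 0.31 0.12]
```

send_rows([
  [1, -0.001, 0, -0.015, 0, -0.002, 0],
  [1, -0.002, 0, -0.03, 0, -0.004, 0],
  [1, -0.003, 0, -0.04, 0, -0.004, 0],
  [1, -0.003, 0, -0.04, 0, -0.004, 0],
])

```text
time_s: 16.2
eef_pos: [0.5044, 0.0857, 0.0544]
orientation: [0.036, 0.214, 0.976, -0.007]
ft_force: [1.7, 0.1, -3.9]
gripper_width: 0.0163
grasp_force: 119.1
```

Run:
```python
from h import *
arc([0],.07)
im=viewer.read_camera("scene"); print(blobs(im,(240,190,275,235),(15,60,90),(32,255,255),20)[0])
```

```text
[1, -0.026, 0.000, -0.349, 0.000, 0.000, 0.000 ]
TCP [0.5044 0.0857 0.0544] r 0.1424 polar -24.79 xd-180 -24.72 Ftan -0.82 Frad -1.49 Fz -3.9 M [0.3  0.3  0.13]
[(132, array([259.55, 212.7 ]), array([250, 207,  19,  11]))]
```

Lifting freely now.

send_rows([
  [1, -0.003, 0, -0.04, 0, 0, 0],
  [1, -0.006, 0, -0.08, 0, 0, 0],
  [1, -0.012, 0, -0.16, 0, 0, 0],
  [1, -0.02, 0, -0.27, 0, 0, 0],
  [1, -0.026, 0, -0.35, 0, 0, 0],
  [1, -0.026, 0, -0.35, 0, 0, 0],
])

```text
time_s: 17.0
eef_pos: [0.5052, 0.0858, 0.126]
orientation: [0.038, 0.214, 0.976, -0.007]
ft_force: [0.2, 0.2, -4.0]
gripper_width: 0.0166
grasp_force: 119.6
```

Run:
```python
from h import *
P,Q=pose(); r={}
for n in("top","scene"):
    im=viewer.read_camera(n); cv2.imwrite(f"pics/{n}6.png",im[:,:,::-1])
    uv=proj(n,[[.633,.026,.146]])[0].astype(int); b=blobs(im,(uv[0]-14,uv[1]-14,uv[0]+14,uv[1]+14),(15,60,90),(32,200,255),30)[0]; b=min(b,key=lambda x:np.hypot(*(x[1]-uv))); print(n,uv,b); r[n]=b[1]
X=tri(r["top"],r["scene"]); print(X,"rel",(X[0]-P).round(4)); 
mv([.5384,.3054,.122],191.05,-4)
```

```text
top [253 164] (77, array([252.91, 165.1 ]), array([247, 158,  13,  14]))
scene [259 191] (113, array([258.93, 189.42]), array([250, 185,  19,  10]))
(array([0.6313, 0.025 , 0.1526]), np.float64(0.0035)) rel [ 0.1261 -0.0608  0.0266]
shift [ 0.3043  1.0703 -0.0099] turn [-0.028   0.0026 -0.3965] TCP [0.5041 0.0855 0.1243] xd 155.27 F [-0.8  0.7 -3.7] M [0.11 0.33 0.05]
```

send_rows([
  [1, 0.04, 0.12, -0.01, -0.004, 0, -0.05],
  [1, 0.09, 0.3, -0.01, -0.009, 0.001, -0.13],
  [1, 0.15, 0.5, -0.01, -0.015, 0.001, -0.21],
  [1, 0.21, 0.7, -0.01, -0.02, 0.002, -0.29],
  [1, 0.27, 0.9, -0.01, -0.025, 0.003, -0.36],
  [1, 0.29, 1, -0.01, -0.028, 0.003, -0.396],
  [1, 0.29, 1, -0.01, -0.028, 0.003, -0.396],
])

```text
time_s: 17.98
eef_pos: [0.5348, 0.2934, 0.1214]
orientation: [0.034, -0.098, 0.995, 0.004]
ft_force: [0.7, -0.1, -4.2]
gripper_width: 0.0163
grasp_force: 119.5
```

```bash
python3 -c "
from h import *
mv([.5384,.3054,.12],191.05,-3.5)"
```

```text
shift [-0.0289  0.0551  0.0092] turn [0.0007 0.0045 0.0016] TCP [0.5348 0.2934 0.1214] xd 191.2 F [ 0.7 -0.1 -4.2] M [-0.19  0.35 -0.  ]
```

send_rows([
  [1, -0.02, 0.035, 0, 0, 0.0045, 0.002],
  [1, -0.029, 0.055, 0.009, 0, 0.0045, 0.002],
  [1, -0.029, 0.055, 0.009, 0, 0.0045, 0.002],
  [1, -0.029, 0.055, 0.009, 0, 0.0045, 0.002],
])

```text
time_s: 18.48
eef_pos: [0.5391, 0.303, 0.121]
orientation: [0.031, -0.094, 0.995, 0.003]
ft_force: [-0.3, 0.3, -4.0]
gripper_width: 0.0163
grasp_force: 119.5
```

Run:
```python
from h import *
P,Q=pose(); r={}
for n in("top","scene"):
    im=viewer.read_camera(n); cv2.imwrite(f"pics/{n}7.png",im[:,:,::-1])
    uv=proj(n,[[.678,.333,.145]])[0].astype(int); b=blobs(im,(uv[0]-14,uv[1]-14,uv[0]+14,uv[1]+14),(15,60,90),(32,200,255),30)[0]; b=min(b,key=lambda x:np.hypot(*(x[1]-uv))); print(n,uv,b); r[n]=b[1]
X=tri(r["top"],r["scene"]); print(X,"rel",(X[0]-P).round(4)); 
mv([.5384,.3054,.03],191.05,-3.5)
```

```text
top [171 153] (70, array([172. , 153.7]), array([167, 149,  11,  11]))
scene [380 213] (142, array([378.57, 212.1 ]), array([370, 208,  19,  10]))
(array([0.6778, 0.3294, 0.1478]), np.float64(0.003)) rel [0.1387 0.0264 0.0268]
shift [0.0297 0.0117 0.4543] turn [ 0.      0.0008 -0.0027] TCP [0.5391 0.3031 0.121 ] xd 190.81 F [ 0.1 -0.8 -4.7] M [-0.02  0.29 -0.03]
```

send_rows([
  [1, 0.01, 0.008, 0.1, 0, 0, 0],
  [1, 0.018, 0.012, 0.25, 0, 0, 0],
  [1, 0.026, 0.012, 0.38, 0, 0, 0],
  [1, 0.029, 0.012, 0.43, 0, 0, -0.002],
  [1, 0.03, 0.012, 0.454, 0, 0, -0.003],
  [1, 0.03, 0.012, 0.454, 0, 0, -0.003],
])

```text
time_s: 19.32
eef_pos: [0.5387, 0.3061, 0.0306]
orientation: [0.031, -0.097, 0.995, 0.003]
ft_force: [0.2, 0.5, -3.7]
gripper_width: 0.0161
grasp_force: 119.5
```

```bash
python3 -c "
from h import *
mv([.5384,.3054,.0215],191.05,-3.5)"
```

```text
shift [ 0.0052 -0.0029  0.045 ] turn [0.0004 0.0014 0.0006] TCP [0.5387 0.3061 0.0306] xd 191.1 F [ 0.2  0.5 -3.7] M [-0.08  0.3   0.02]
```

send_rows([
  [1, 0.002, -0.001, 0.015, 0, 0, 0],
  [1, 0.003, -0.002, 0.03, 0, 0, 0],
  [1, 0.004, -0.002, 0.038, 0, 0, 0],
  [1, 0.004, -0.002, 0.038, 0, 0, 0],
])

```text
time_s: 19.82
eef_pos: [0.5382, 0.3054, 0.0224]
orientation: [0.031, -0.097, 0.995, 0.003]
ft_force: [0.8, -0.4, -3.2]
gripper_width: 0.0162
grasp_force: 119.5
```

```bash
python3 -c "
from h import *
mv([.5384,.3054,.0215],191.05,-3.5)"
```

```text
shift [-0.0008 -0.0002  0.0044] turn [0.0002 0.0009 0.0006] TCP [0.5382 0.3054 0.0224] xd 191.11 F [ 0.8 -0.4 -3.2] M [-0.12  0.27  0.04]
```

send_rows([
  [1, 0, 0, 0.006, 0, 0, 0],
  [1, 0, 0, 0.01, 0, 0, 0],
  [1, 0, 0, 0.01, 0, 0, 0],
])

```text
time_s: 20.2
eef_pos: [0.5384, 0.3054, 0.0219]
orientation: [0.032, -0.097, 0.995, 0.003]
ft_force: [-3.1, -2.6, 10.0]
gripper_width: 0.0163
grasp_force: 121.7
```

```bash
python3 -c "
from h import *
mv([.5384,.3054,.0215],191.05,-3.5)"
```

```text
shift [ 0.     -0.0002  0.0019] turn [0.0002 0.0015 0.0006] TCP [0.5384 0.3054 0.0219] xd 191.1 F [-3.1 -2.6 10. ] M [-0.63  1.04 -0.01]
```

send_rows([
  [1, 0, 0, -0.006, 0, 0, 0],
  [0.3, 0, 0, -0.006, 0, 0, 0],
  [-0.3, 0, 0, -0.006, 0, 0, 0],
  [-1, 0, 0, -0.006, 0, 0, 0],
  [-1, 0, 0, -0.006, 0, 0, 0],
  [-1, 0, 0, -0.006, 0, 0, 0],
  [-1, 0, 0, -0.006, 0, 0, 0],
], newtons=20)

```text
time_s: 21.08
eef_pos: [0.5381, 0.3054, 0.0215]
orientation: [0.031, -0.097, 0.995, 0.003]
ft_force: [0.0, -0.3, -0.2]
gripper_width: 0.0849
grasp_force: 0.0
```

send_rows([
  [-1, -0.01, 0, -0.1, 0, 0, 0],
  [-1, -0.02, 0, -0.3, 0, 0, 0],
  [-1, -0.04, 0, -0.6, 0, 0, 0],
  [-1, -0.04, 0, -0.7, 0, 0, 0],
  [-1, -0.04, 0, -0.7, 0, 0, 0],
])

```text
time_s: 21.7
eef_pos: [0.5383, 0.3058, 0.1637]
orientation: [0.033, -0.097, 0.995, 0.004]
ft_force: [-0.0, 0.0, -0.4]
gripper_width: 0.0855
grasp_force: 0.0
```

Run:
```python
from h import *
S=status.read_state(); print(S["time_s"],S["eef_pos"],S["gripper_width"])
s=viewer.read_camera("scene"); t=viewer.read_camera("top")
b=blobs(s,(360,230,395,260),(15,60,90),(32,200,255),30)[0]; print(b, plane("scene",[b[0][1]],.046))
a=cv2.resize(s[150:275,225:400],None,fx=4.5,fy=4.5,interpolation=2)[:600,:788]; cv2.imwrite("pics/end.png",a[:,:,::-1])
cv2.imwrite("pics/topend.png",t[:,:,::-1])
```

```text
21.7 [0.53825683 0.305791   0.16366994] 0.08547423983589963
[(115, array([374.31, 244.66]), array([366, 241,  18,  10]))] [[0.67461579 0.33108882 0.046     ]]
```

View pics/end.png

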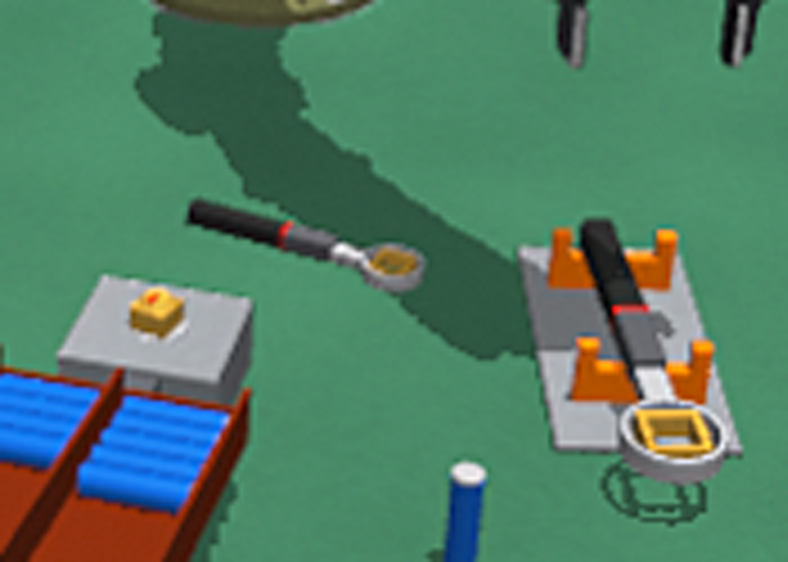

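The wrench lies across both rests with its head at crop (672,435), as at the start. The bolt at (157,310) has turned, the other things shown are in place, and the gripper is clear above.

```bash
python3 -c "
from plant import robot
print(robot.close_job())"
```

```text
the job is handed in; nothing more can be done
None
```

The bolt is turned clockwise until tight and the wrench clicked, by about 0.17 rad as estimated from the pictures and forces, so it was not forced; the wrench is back across both cradle rests, released, and the job was handed in at about 22 s. On the first lift-off the head stuck on the bolt and the handle tilted up, with about 12 N on the wrist; I lowered it, unloaded it and lifted it clear.

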